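# Make up two fruit orders on the packing bench

### The job

Make up the two orders waiting on the packing bench. Into the blue-tagged tray go the dark red cherries (in the oblong well, with the delicate raspberries stacked squarely on top of that punnet's lid) and the red-lidded jam jar (in the round well); into the green-tagged tray go the yellow cherries (oblong well) and the yellow-lidded honey jar (round well). Keep everything upright, set each thing down gently (not dropped), flat on the bottom of its well, and leave the blueberries, the marker and the label roll where they are.

Things in the scene. Friction and masses are not known exactly. Their poses are not given: they have to be found in the camera images.
- blue_tray: Off-white order tray with a blue tag strip across its middle, flat on the bench, fixed; 200 (x) x 134 (y) x 14 mm high, origin under its centre. Two wells, 10 deep, floor 4 above the bench: oblong, 82 (x) x 120 (y), centred at x=-52, y=0, takes a punnet with its long side along the tray's y; round, diameter 82, centred at x=+52, y=0, takes a jar. Left or right of the stock, yaw within 0.3 rad.
- green_tray: Off-white order tray with a green tag strip across its middle, flat on the bench, fixed; 200 (x) x 134 (y) x 14 mm high, origin under its centre. Two wells, 10 deep, floor 4 above the bench: oblong, 82 (x) x 120 (y), centred at x=-52, y=0, takes a punnet with its long side along the tray's y; round, diameter 82, centred at x=+52, y=0, takes a jar. Left or right of the stock, yaw within 0.3 rad.
- dark_cherries_mid (a point): Closed clear clamshell punnet of dark red cherries, 100 (x) x 62 (y) x 64 mm high, about 250 g. The point is its centre, 32 above its underside. Widest at its rim, 40 to 46 above its underside; tub and flat lid are 8 narrower. Grip it across its width at the rim. Loose, in any of six places between the trays, long side within 0.25 rad of world x.
- yellow_cherries_mid (a point): Closed clear clamshell punnet of yellow cherries, 100 (x) x 62 (y) x 64 mm high, about 250 g. The point is its centre, 32 above its underside. Widest at its rim, 40 to 46 above its underside; tub and flat lid are 8 narrower. Grip it across its width at the rim. Loose, in any of six places between the trays, long side within 0.25 rad of world x.
- raspberries_mid (a point): Closed clear clamshell punnet of pinkish-red raspberries, 92 (x) x 58 (y) x 46 mm high, about 150 g. The point is its centre, 23 above its underside. Widest at its rim, 27 to 33 above its underside; tub and flat lid are 8 narrower. Grip it across its width at the rim. Loose, in any of six places between the trays, long side within 0.25 rad of world x.
- jam_jar_mid (a point): Glass jar of dark red jam with a red lid, 58 mm diameter (lid 56), 80 high, about 300 g, upright. The point is its centre, 40 above its underside. Loose, in any of six places between the trays (two rows of three).
- honey_jar_mid (a point): Glass jar of amber honey with a yellow lid, 58 mm diameter (lid 56), 80 high, about 300 g, upright. The point is its centre, 40 above its underside. Loose, in any of six places between the trays (two rows of three).
- blueberries_mid (a point): Closed clear clamshell punnet of dark blue blueberries, 92 (x) x 58 (y) x 46 mm high, about 150 g. The point is its centre, 23 above its underside. Widest at its rim, 27 to 33 above its underside; tub and flat lid are 8 narrower. Grip it across its width at the rim. Loose, in any of six places between the trays, long side within 0.25 rad of world x. Not ordered: stays.
- marker_mid (a point): black marker pen with an orange cap, 128 mm long (its x) and 13 mm thick, lying loose across the gap between the two rows of stock; the point is its centre, 6.5 mm above the bench. To be left alone.
- label_roll_mid (a point): loose white roll of labels lying flat, 68 mm diameter, 26 mm high, beyond the stock; the point is its centre, 13 mm up. To be left alone.

How it is judged:
By the outcome, as a careful person would: the job done as asked, in the order asked, and still so for the second after the job is handed in, with the robot touching nothing.
It also fails if it takes over 136 s, if anything falls off the work surface, if the arm or the gripper's body presses on something with over 40 N, if the wrist force passes 120 N, or if a joint passes its speed limit or range.

### The arm

A 6-joint arm with a two-finger parallel gripper is mounted at the origin on the work surface. World frame = base frame: x ahead of the robot, y to its left, z up, the work surface at z = 0. Lengths are in m, angles in rad, forces in N, time in s.
With the tool pointing down it reaches from about 0.375 to 0.975 m from the base axis. Payload 3.8 kg.
Tool frame: the origin (TCP) lies on the centre line of the jaws, within the pads' length; the fingertips stand 14 mm ahead of it and the grasp point (between the pads) lies 5 mm behind it; z points along the fingers, y is the line along which they close (so a half turn about z gives the same grasp; the last joint's range is limited). The gripper opens to 85 mm and grips with 20 to 120 N. Pads are 22 mm wide; open, the fingers measure 114 mm over their backs; the gripper's body (76 mm by 85 mm) begins 54 mm behind the grasp point. The pads swing forward as they close: fully open they stand 13 mm farther back than shut.
Start: joints at [-1.322, 0.264, 1.604, -0, 1.274, -0.037], TCP at [0.19, -0.648, 0.245] pointing down, gripper open.
Joint ranges: [-2.63, 2.63], [-0.94, 2.18], [0.31, 2.57], [-1.31, 4.45], [0, 2.66], [-2.55, 2.55]. Speed limits (rad/s): [2.57, 2.57, 3.14, 3.14, 3.14, 3.14].

### API

Orientations are given as a rotation vector (axis times angle).
In Python, from workcell import bot, eyes, spot_in gives the robot as it stands.
- The arm moves only by the tool carry_out, never from a script. Its argument "series" is text: rows parted by semicolons, each of 4 numbers parted by spaces: the shift along the world's x, y, z in m, then the turn about the world's z in degrees. In form: tx ty tz roll; .... A call has 1 to 20 rows; each row shifts and turns the commanded pose from where the row before left it; what a row does not reach is not made up. A row lasts 1/8 s, in which the tool goes at most 62.5 mm and 10.7 degrees, less where a joint would pass 70% of its speed; a pose out of reach is approached as far as the arm can. A call is refused whole if a number of a shift passes 0.0625 or a number of a turn 10.7, either way. A call with a gripper value outside its range is refused whole. "jaw" is the gripper command: -1 is shut, 1 is fully open, values between are in proportion, set as the call begins (left out, the last holds). The fingers move at their own pace and stop on an object; "grip_force" is the grip in N (left out, the last holds). Time passes only in rows, so rows that do not move let the fingers close. It gives the time, the measured TCP pose, the force, the opening and the grip force at its end, in the units of the state.
- bot.read_state(): the state, without advancing time (a new reading comes with each control period).
- eyes.read_camera(name): name is "side" or "top"; returns (picture, depth): 384x512x3 uint8, blue, green, red; 384x512 float32, m along the optical axis (not along the pixel's ray), 0 where there is no reading.
- eyes.get_calibration(name): a dict with "K" (3x3 intrinsics, pixels), "position" and "rotation" of the camera in the world. Camera axes: x right, y down, z forward; pixel columns grow to the right and rows downward; lengths in m; the calibration is good to about 2 mm. A picture is of the moment at which its call begins. get_calibration takes no time and is no camera call.
- bot.finish_job(): hands the job in; it is judged then, once.
Trained networks look in the newest picture that a camera, given by its name, has taken for a name from the list of things; names that differ only in an ending like _2 or _b are one class to them, and where a whole thing is asked for, a point or a joint stands for the part that bears it (a point fixed in the world has none). Each returns a list of dicts, best first, with "score" (0 to 1); they miss things now and then, are a little off and sometimes report something else, mostly with a low value. They report only what shows in the picture. A call takes as long as a camera call.
- spot_in(camera, target): "rect" ([centre column, centre row, width, height] in pixels, round what is visible of it).
The state is a dict: "time": time; "q": joint angles; "joint_vel": joint speeds; "joint_torque": joint torques, N m; "tool_pos": TCP position; "tcp_rot": TCP orientation; "wrist_force": force on the tool from outside, world axes, zero at the start; "torque": the same for the moment, N m; "width": opening from 0.0 (shut) to 1.0 (fully open); "grip_force": force on a finger pad.
Only numpy, scipy, OpenCV 4.12 (cv2) and the standard library are available. Lean on these libraries where they do the work, as an engineer would, in place of code of your own. Each camera call takes 0.05 s, during which the arm holds its last target. There are 200 camera calls.

## Working session

There is one attempt and no reset: what is moved stays moved. The work goes in short steps, Python scripts to look and compute and a tool call to move; the robot and the scene stay as the last step left them, time stands still between calls to the robot, and variables do not carry over. Pictures are saved under pics/ and viewed, at most 14 in all, crops included, and the job is handed in when it is done.

Besides the shell and the picture viewer there is one more tool, called after ">>>" by a JSON object that holds its "api" and its "payload". carry_out: Moves the arm, as the interface text tells. Its arguments: {"type":"object","properties":{"series":{"type":"string"},"jaw":{"type":"number"},"grip_force":{"type":"number"}},"required":["series"]}

```bash
mkdir -p pics; ls; cat > h.py <<'E'
import numpy as np, cv2
from workcell import bot, eyes, spot_in
def cloud(name):
    im,d=eyes.read_camera(name); c=eyes.get_calibration(name)
    K=np.array(c["K"]);v,u=np.mgrid[:d.shape[0],:d.shape[1]]
    P=np.stack([(u-K[0,2])/K[0,0]*d,(v-K[1,2])/K[1,1]*d,d],-1)
    W=P@np.array(c["rotation"]).T+np.array(c["position"]); W[d==0]=np.nan
    return im,d,W
E
python3 - <<'E'
from h import *
for n in ["top","side"]:
    im,d,W=cloud(n); cv2.imwrite(f"pics/{n}0.png",im); c=eyes.get_calibration(n); print(n,c)
    np.savez(f"{n}0.npz",im=im,W=W)
    for t in "blue_tray green_tray dark_cherries_mid yellow_cherries_mid raspberries_mid jam_jar_mid honey_jar_mid blueberries_mid marker_mid label_roll_mid".split():
        for r in spot_in(n,t)[:2]:
            x=np.array(r["rect"]); print(t,round(r["score"],2),x.round(),W[int(x[1]),int(x[0])].round(3))
print(bot.read_state())
E
```

```text
picsTraceback (most recent call last):
  File "<stdin>", line 3, in <module>
  File "h.py", line 7, in cloud
    W=P@np.array(c["rotation"]).T+np.array(c["position"]); W[d==0]=np.nan
      ~~~~~~~~~~~~~~~~~~~~~~~~~~~^~~~~~~~~~~~~~~~~~~~~~~~
ValueError: operands could not be broadcast together with shapes (384,512) (3,)
```

```bash
sed -i 's/np.array(c\["rotation"\]).T/cv2.Rodrigues(np.array(c["rotation"],float))[0].T/' h.py
python3 - <<'E'
from h import *
for n in ["top","side"]:
    im,d,W=cloud(n); cv2.imwrite(f"pics/{n}0.png",im); c=eyes.get_calibration(n); print(n,c)
    np.savez(f"{n}0.npz",im=im,W=W)
    for t in "blue_tray green_tray dark_cherries_mid yellow_cherries_mid raspberries_mid jam_jar_mid honey_jar_mid blueberries_mid marker_mid label_roll_mid".split():
        for r in spot_in(n,t)[:2]:
            x=np.array(r["rect"]); print(t,round(r["score"],2),x.round(),W[int(x[1]),int(x[0])].round(3))
print(bot.read_state())
E
```

```text
top {'K': array([[483.18090132,   0.        , 252.37084899],
       [  0.        , 483.18090132, 195.7070002 ],
       [  0.        ,   0.        ,   1.        ]]), 'position': array([ 0.37032241, -0.00798098,  1.19478515]), 'rotation': array([-2.10786274,  2.12920911, -0.20692432])}
blue_tray 0.8 [378. 228.  73.  88.] [ 0.522 -0.316  0.016]
blue_tray 0.34 [233. 141.  28.  32.] [0.745 0.039 0.028]
green_tray 0.94 [111. 227.  59.  88.] [0.529 0.34  0.013]
green_tray 0.58 [248. 186.  35.  45.] [0.621 0.002 0.06 ]
dark_cherries_mid 0.63 [204. 185.  36.  45.] [0.625 0.11  0.061]
yellow_cherries_mid 0.71 [247. 186.  34.  46.] [0.62  0.007 0.064]
raspberries_mid 0.61 [300. 187.  30.  44.] [ 0.618 -0.122  0.045]
jam_jar_mid 0.75 [247. 254.  23.  28.] [0.454 0.005 0.081]
honey_jar_mid 0.92 [199. 262.  22.  30.] [0.437 0.118 0.08 ]
blueberries_mid 0.8 [303. 257.  28.  43.] [ 0.448 -0.126  0.051]
marker_mid 0.52 [230. 225.   5.  50.] [0.535 0.05  0.005]
label_roll_mid 0.7 [234. 141.  27.  33.] [0.743 0.036 0.025]
side {'K': array([[426.48455672,   0.        , 256.12572448],
       [  0.       
[... 912 characters left out ...]
24.] [0.747 0.051 0.026]
{'time': 1.15, 'q': array([-1.32190756e+00,  2.63872527e-01,  1.60400436e+00,  1.85065688e-05,
        1.27371248e+00, -3.69131684e-02]), 'joint_vel': array([ 0.00126871,  0.0005691 , -0.00023271, -0.00039538, -0.00067837,
       -0.00120387]), 'joint_torque': array([-9.57094489e-04, -5.15079331e+01, -3.67724311e+01, -4.02922205e-05,
        8.88222257e-04,  2.01748122e-06]), 'tool_pos': array([ 0.19029334, -0.64760988,  0.24529589]), 'tcp_rot': array([3.10957029e+00, 4.47401632e-01, 2.81876796e-05]), 'wrist_force': array([ 0.53898221, -0.24356856, -0.1916083 ]), 'torque': array([-0.00454645,  0.03216341,  0.04364433]), 'grip_force': 0.0, 'width': 0.9974136897935189}
```

View pics/top0.png

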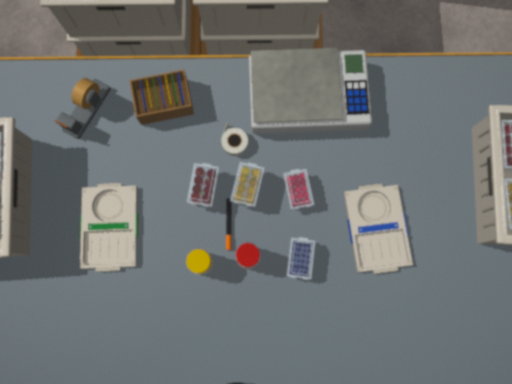

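View pics/side0.png

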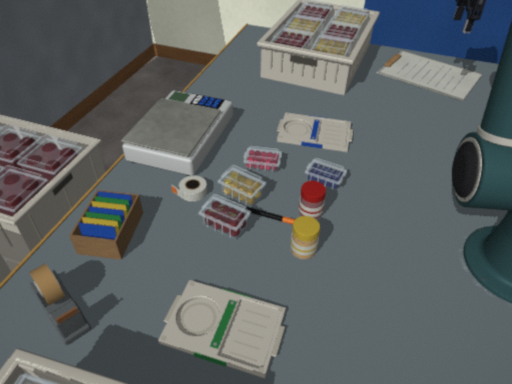

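```bash
cat > m.py <<'E'
from h import *
D=np.load("top0.npz");im=D["im"];W=D["W"]
C=[("dark",.62,.11,.03,.075),("yel",.62,.005,.03,.075),("rasp",.618,-.122,.02,.06),("jam",.454,.005,.06,.1),("honey",.437,.118,.06,.1),("blue",.448,-.126,.02,.06)]
for n,x,y,a,b in C:
    m=(abs(W[...,0]-x)<.07)&(abs(W[...,1]-y)<.052)&(W[...,2]>a)&(W[...,2]<b)
    p=W[m]; r=cv2.minAreaRect(p[:,:2].astype(np.float32)*1000)
    l=p[p[:,2]>np.percentile(p[:,2],95)-.006]; rl=cv2.minAreaRect(l[:,:2].astype(np.float32)*1000)
    print(n,len(p),np.round(r[0]),np.round(r[1]),round(r[2],1),"mean",p[:,:2].mean(0).round(4),"top",np.round(rl[0],1),np.round(rl[1]),round(rl[2],1),"zmed",np.round(np.median(l[:,2]),3))
hsv=cv2.cvtColor(im,cv2.COLOR_BGR2HSV)
for n,x,y in [("bluet",.522,-.316),("greent",.529,.34)]:
    reg=(abs(W[...,0]-x)<.14)&(abs(W[...,1]-y)<.12)
    t=reg&(hsv[...,1]<75)&(hsv[...,2]>130)&(W[...,2]>-.01)
    tag=reg&(hsv[...,1]>130)&(W[...,2]>.006)
    for k,mm in (("white",t),("tag",tag),("high",reg&(W[...,2]>.009))):
        p=W[mm]; 
        if len(p)<9: print(n,k,len(p));continue
        r=cv2.minAreaRect(p[:,:2].astype(np.float32)*1000); print(n,k,len(p),np.round(r[0],1),np.round(r[1]),round(r[2],1))
def crop(r0,r1,c0,c1,s): return cv2.resize(im[r0:r1,c0:c1],None,fx=s,fy=s,interpolation=cv2.INTER_CUBIC)
a=crop(175,280,70,150,4.8);b=crop(175,280,340,420,4.8)
cv2.imwrite("pics/trays.png",np.hstack([a,b]))
E
python3 m.py
```

```text
dark 1058 [628. 112.] [ 63. 106.] 80.4 mean [0.6242 0.1108] top [627.5 112.5] [53. 91.] 80.2 zmed 0.064
yel 1048 [629.   4.] [ 62. 107.] 75.9 mean [0.6243 0.004 ] top [627.8   4. ] [54. 91.] 76.9 zmed 0.064
rasp 898 [ 618. -122.] [98. 59.] 10.6 mean [ 0.6152 -0.1206] top [ 617.2 -121.4] [84. 50.] 10.5 zmed 0.046
jam 469 [454.   4.] [53. 56.] 89.8 mean [0.4538 0.004 ] top [454.6   4.1] [54. 53.] 44.5 zmed 0.08
honey 480 [441. 117.] [55. 55.] 77.4 mean [0.4406 0.1169] top [441.  117.7] [54. 53.] 45.1 zmed 0.08
blue 969 [ 449. -123.] [58. 98.] 82.0 mean [ 0.4471 -0.1216] top [ 447.8 -122.2] [49. 84.] 82.2 zmed 0.046
bluet white 4527 [ 524.4 -317.8] [223. 142.] 7.0
bluet tag 146 [ 521.4 -314.9] [11. 82.] 6.8
bluet high 2208 [ 522.3 -316.4] [218. 142.] 6.3
greent white 5161 [545.7 322.4] [246. 205.] 0.0
greent tag 120 [531.3 348.6] [10. 78.] 3.3
greent high 2190 [532.2 347.5] [218. 140.] 1.9
```

View pics/trays.png

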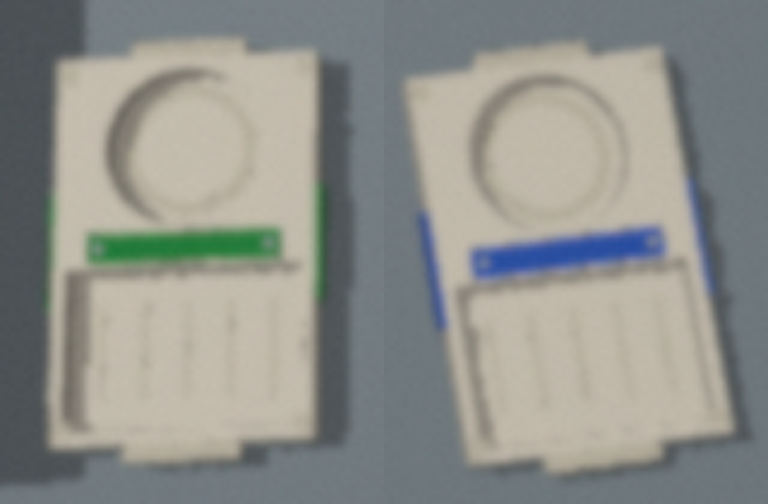

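>>> {"api": "carry_out", "payload": {"series": "0.0137 0.0238 0 -1.6; 0.0273 0.0475 -0.004 -1.6; 0.0273 0.0475 -0.004 -1.6; 0.0273 0.0475 -0.004 -1.6; 0.0273 0.0475 -0.004 -1.6; 0.0273 0.0475 -0.004 -1.6; 0.0273 0.0475 -0.004 -1.6; 0.0273 0.0475 -0.004 -1.6; 0.0273 0.0475 -0.004 -1.6; 0.0273 0.0475 -0.004 -1.6; 0.0273 0.0475 -0.004 -1.6; 0.0273 0.0475 -0.004 -1.6; 0.0273 0.0475 -0.004 -1.6; 0.0273 0.0475 -0.004 -1.6; 0.0273 0.0475 -0.004 -1.6; 0.0273 0.0475 -0.004 -1.6; 0.0137 0.0238 0 -0.4; 0 0 0 0", "jaw": 0.8, "grip_force": 25}}

```text
time: 3.4
tool_pos: [0.6279, 0.1144, 0.1851]
tcp_rot: [-3.131, 0.259, -0.0]
wrist_force: [-0.3, -0.7, -0.0]
width: 0.9
grip_force: 0.0
```

>>> {"api": "carry_out", "payload": {"series": "0 -0.002 -0.03 0; 0 0 -0.035 0; 0 0 -0.035 0; 0 0 -0.025 0; 0 0 -0.015 0; 0 0 -0.01 0; 0 0 0 0; 0 0 0 0"}}

```text
time: 4.4
tool_pos: [0.6281, 0.1105, 0.0365]
tcp_rot: [-3.13, 0.264, -0.003]
wrist_force: [-0.5, 0.1, 0.7]
width: 0.901
grip_force: 0.0
```

>>> {"api": "carry_out", "payload": {"series": "0 0 0 0; 0 0 0 0; 0 0 0 0; 0 0 0 0; 0 0 0 0; 0 0 0 0", "jaw": -0.2}}

```text
time: 5.15
tool_pos: [0.6283, 0.1108, 0.0367]
tcp_rot: [-3.13, 0.263, -0.004]
wrist_force: [-1.8, 1.2, 6.1]
width: 0.72
grip_force: 28.0
```

```bash
python3 - <<'E'
from h import *
im,d,W=cloud("side"); cv2.imwrite("pics/g1.png",cv2.resize(im[140:280,160:340],None,fx=4,fy=4,interpolation=cv2.INTER_CUBIC))
s=bot.read_state();print(s["tool_pos"],s["wrist_force"],s["width"],s["grip_force"])
E
```

```text
[0.62829538 0.1108051  0.03674464] [-0.8174363   0.690214    5.51417038] 0.7189183853647044 28.050297796726227
```

View pics/g1.png

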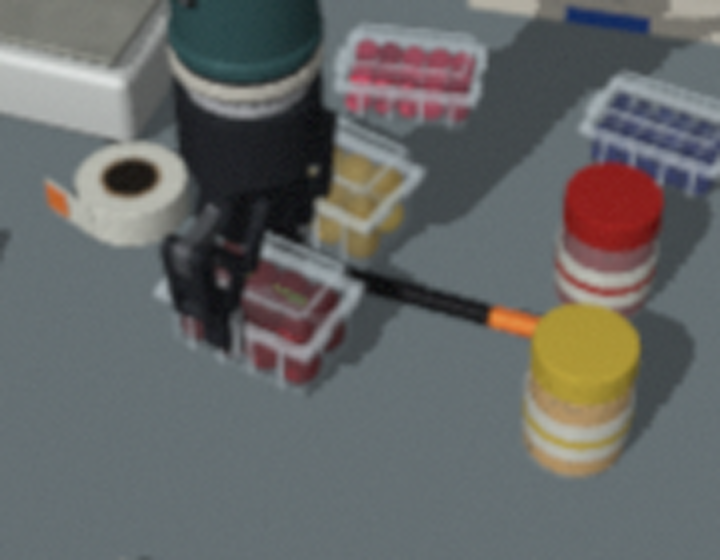

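>>> {"api": "carry_out", "payload": {"series": "0 0 0.008 0; 0 0 0.02 0; 0 0 0.032 0; 0 0 0.032 0; 0 0 0.02 0; 0 0 0.008 0; 0 0 0 0"}}

```text
time: 6.08
tool_pos: [0.6271, 0.1105, 0.1554]
tcp_rot: [-3.131, 0.263, -0.0]
wrist_force: [0.5, -0.4, -2.5]
width: 0.717
grip_force: 28.3
```

>>> {"api": "carry_out", "payload": {"series": "-0.004 -0.0107 0 3; -0.008 -0.022 0 6; -0.012 -0.033 0 8; -0.012 -0.033 0 8; -0.012 -0.033 0 8; -0.012 -0.033 0 8; -0.012 -0.033 0 8; -0.012 -0.033 0 8; -0.012 -0.033 0 8; -0.012 -0.033 0 8; -0.012 -0.033 0 8; -0.012 -0.033 0 8; -0.012 -0.033 0 8; -0.012 -0.033 0 8.1; -0.002 -0.004 0 1; 0 0 0 0; 0 0 0 0"}}

```text
time: 8.2
tool_pos: [0.4691, -0.3211, 0.1546]
tcp_rot: [-2.091, -2.342, -0.0]
wrist_force: [-0.1, -0.1, -2.5]
width: 0.721
grip_force: 28.3
```

>>> {"api": "carry_out", "payload": {"series": "0.001 -0.001 -0.015 0; 0 0 -0.025 0; 0 0 -0.025 0; 0 0 -0.02 0; 0 0 -0.012 0; 0 0 -0.007 0; 0 0 -0.003 0; 0 0 -0.002 0; 0 0 0 0; 0 0 0 0"}}

```text
time: 9.45
tool_pos: [0.4705, -0.3235, 0.0468]
tcp_rot: [2.092, 2.343, 0.0]
wrist_force: [-0.7, 0.2, -2.8]
width: 0.717
grip_force: 28.3
```

```bash
python3 - <<'E'
from h import *
s=bot.read_state();print(s["tool_pos"],s["wrist_force"],s["width"],s["grip_force"])
im,d,W=cloud("side"); cv2.imwrite("pics/p1.png",cv2.resize(im[90:180,250:380],None,fx=5,fy=5,interpolation=cv2.INTER_CUBIC))
E
```

```text
[ 0.47051262 -0.32351493  0.04680991] [-0.70972903  0.19932411 -2.75060618] 0.7172205947815963 28.25234055519104
```

View pics/p1.png

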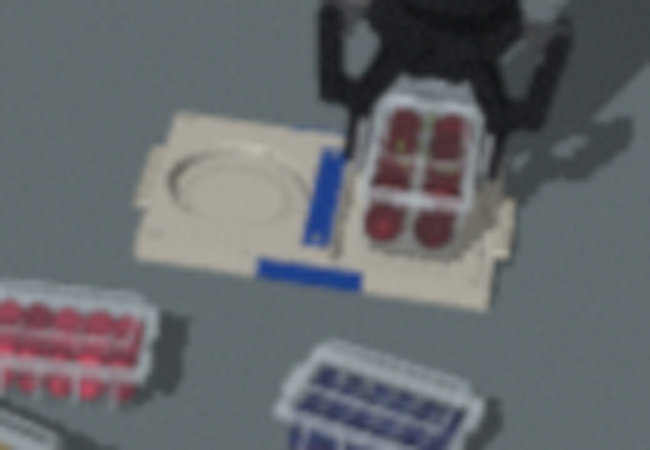

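>>> {"api": "carry_out", "payload": {"series": "0 0 -0.002 0; 0 0 -0.002 0; 0 0 -0.001 0; 0 0 -0.001 0; 0 0 0 0; 0 0 0 0"}}

```text
time: 10.25
tool_pos: [0.4701, -0.3231, 0.0407]
tcp_rot: [-2.092, -2.343, 0.0]
wrist_force: [-3.0, 1.6, 3.5]
width: 0.72
grip_force: 28.9
```

>>> {"api": "carry_out", "payload": {"series": "0 0 0 0; 0 0 0 0; 0 0 0 0; 0 0 0 0; 0 0 0.01 0; 0 0 0.02 0; 0 0 0.04 0; 0 0 0.04 0; 0 0 0.03 0; 0 0 0 0", "jaw": 0.8}}

```text
time: 11.5
tool_pos: [0.4725, -0.325, 0.1856]
tcp_rot: [2.086, 2.337, 0.001]
wrist_force: [0.5, 0.1, -0.1]
width: 0.899
grip_force: 0.0
```

>>> {"api": "carry_out", "payload": {"series": "0.006 0.0085 0 -3; 0.0125 0.0175 0 -6; 0.014 0.0195 0 -8; 0.014 0.0195 0 -8; 0.014 0.0195 -0.005 -8; 0.014 0.0195 -0.01 -8; 0.014 0.0195 -0.01 -8; 0.014 0.0195 -0.01 -8; 0.014 0.0195 -0.01 -8; 0.014 0.0195 -0.01 -8; 0.0125 0.018 -0.005 -8; 0.002 0.0035 0 -4.9; 0 0 0 0; 0 0 0 0"}}

```text
time: 13.25
tool_pos: [0.6147, -0.1198, 0.12]
tcp_rot: [-3.128, -0.292, 0.001]
wrist_force: [0.0, 0.2, 0.8]
width: 0.899
grip_force: 0.0
```

>>> {"api": "carry_out", "payload": {"series": "0.002 -0.0015 -0.02 0; 0 0 -0.03 0; 0 0 -0.022 0; 0 0 -0.014 0; 0 0 -0.008 0; 0 0 0 0; 0 0 0 0"}}

```text
time: 14.12
tool_pos: [0.618, -0.1214, 0.0272]
tcp_rot: [3.128, 0.289, 0.002]
wrist_force: [-0.4, 0.6, -0.0]
width: 0.898
grip_force: 0.0
```

>>> {"api": "carry_out", "payload": {"series": "0 0 0 0; 0 0 0 0; 0 0 0 0; 0 0 0 0; 0 0 0 0; 0 0 0 0", "jaw": -0.2, "grip_force": 22}}

```text
time: 14.88
tool_pos: [0.6181, -0.1214, 0.0274]
tcp_rot: [3.128, 0.29, 0.003]
wrist_force: [-0.4, 0.0, 6.7]
width: 0.672
grip_force: 24.3
```

```bash
python3 - <<'E'
from h import *
s=bot.read_state();print(s["tool_pos"],s["wrist_force"],s["width"],s["grip_force"])
im,d,W=cloud("top");cv2.imwrite("pics/t1.png",im)
m=(abs(W[...,0]-.47)<.06)&(abs(W[...,1]+.322)<.07)
for a in (.03,.057):
    p=W[m&(W[...,2]>a)&(W[...,2]<.08)]; r=cv2.minAreaRect(p[:,:2].astype(np.float32)*1000); print(len(p),r,np.median(p[:,2]))
p=W[m&(W[...,2]>.057)&(W[...,2]<.08)];A=np.c_[p[:,:2]-p[:,:2].mean(0),np.ones(len(p))];print(np.linalg.lstsq(A,p[:,2],rcond=None)[0])
E
```

```text
[ 0.61807468 -0.1213798   0.02744521] [-0.4217956   0.03012687  6.68614587] 0.672365463723928 24.29362177848816
1151 ((471.145751953125, -323.2529602050781), (62.033660888671875, 106.96209716796875), 6.525058746337891) 0.06678957025509291
917 ((471.2060852050781, -323.58660888671875), (54.06204605102539, 92.66766357421875), 6.454840183258057) 0.0675854462738934
[ 0.00916228 -0.00673026  0.06744241]
```

>>> {"api": "carry_out", "payload": {"series": "0 0 0.008 0; 0 0 0.02 0; 0 0 0.03 0; 0 0 0.03 0; -0.004 -0.005 0.03 0; -0.008 -0.011 0.025 3; -0.013 -0.018 0.01 7; -0.015 -0.0205 0 8; -0.015 -0.0205 0 8; -0.015 -0.0205 0 8; -0.015 -0.0205 0 8; -0.015 -0.0205 0 8; -0.015 -0.0205 0 8; -0.015 -0.0205 0 8; -0.015 -0.0205 0 8; -0.013 -0.018 0 8; -0.004 -0.006 0 4; 0 0 0 0; 0 0 0 0"}}

```text
time: 17.3
tool_pos: [0.4554, -0.343, 0.1798]
tcp_rot: [2.091, 2.344, 0.0]
wrist_force: [0.7, -0.7, -0.4]
width: 0.674
grip_force: 24.1
```

>>> {"api": "carry_out", "payload": {"series": "0.005 0.006 0 0; 0.008 0.01 -0.005 0; 0.003 0.0035 -0.02 0; 0 0 -0.025 0; 0 0 -0.015 0; 0 0 -0.008 0; 0 0 0 0; 0 0 0 0; 0 0 0 0"}}

```text
time: 18.42
tool_pos: [0.4718, -0.3243, 0.1073]
tcp_rot: [2.089, 2.344, 0.0]
wrist_force: [0.4, 0.1, -0.6]
width: 0.671
grip_force: 24.0
```

```bash
python3 - <<'E'
from h import *
s=bot.read_state();print(s["tool_pos"],s["wrist_force"],s["width"],s["grip_force"])
im,d,W=cloud("side"); cv2.imwrite("pics/p2.png",cv2.resize(im[70:180,250:380],None,fx=5,fy=5,interpolation=cv2.INTER_CUBIC))
E
```

```text
[ 0.47179555 -0.32429675  0.10734742] [ 0.3977363   0.08545082 -0.59157241] 0.6712218554316969 24.048602879047394
```

View pics/p2.png

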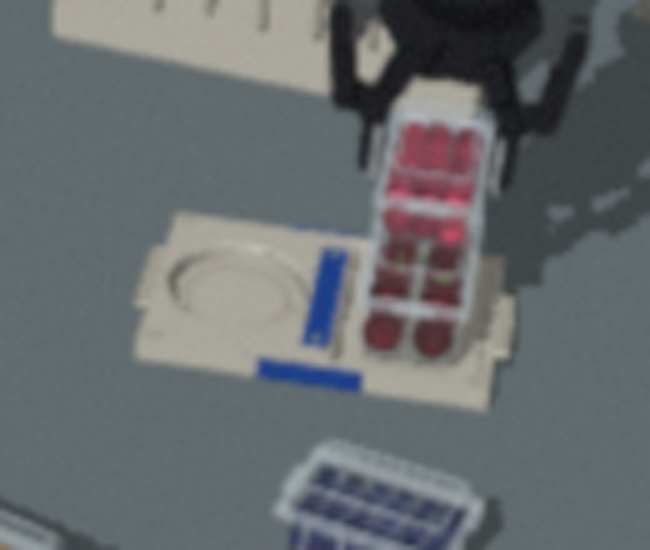

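>>> {"api": "carry_out", "payload": {"series": "0 0 -0.004 0; 0 0 -0.003 0; 0 0 -0.002 0; 0 0 -0.001 0; 0 0 -0.001 0; 0 0 0 0; 0 0 0 0"}}

```text
time: 19.35
tool_pos: [0.4713, -0.3238, 0.0955]
tcp_rot: [2.09, 2.345, 0.0]
wrist_force: [-0.1, -0.2, 0.6]
width: 0.672
grip_force: 24.2
```

>>> {"api": "carry_out", "payload": {"series": "0 0 -0.001 0; 0 0 0 0; 0 0 0 0"}}

```text
time: 19.73
tool_pos: [0.4713, -0.3238, 0.0955]
tcp_rot: [2.09, 2.345, 0.0]
wrist_force: [-2.9, 2.4, 6.9]
width: 0.674
grip_force: 24.8
```

Contact. Release and rise.

>>> {"api": "carry_out", "payload": {"series": "0 0 0 0; 0 0 0 0; 0 0 0 0; 0 0 0 0; 0 0 0.01 0; 0 0 0.02 0; 0 0 0.03 0; 0 0 0.03 0; 0 0 0.02 0; 0 0 0 0", "jaw": 0.8}}

```text
time: 20.98
tool_pos: [0.4726, -0.3247, 0.2073]
tcp_rot: [2.087, 2.341, 0.001]
wrist_force: [-0.3, -0.2, 0.3]
width: 0.898
grip_force: 0.0
```

>>> {"api": "carry_out", "payload": {"series": "-0.0015 0.0165 0 -5; -0.0017 0.033 -0.008 -8.5; -0.0017 0.033 -0.008 -8.5; -0.0017 0.033 -0.008 -8.5; -0.0017 0.033 -0.008 -8.5; -0.0017 0.033 -0.008 -8.5; -0.0017 0.033 -0.008 -8.5; -0.0017 0.033 -0.008 -8.5; -0.0017 0.033 -0.008 -8.5; -0.0017 0.033 -0.008 -8.5; -0.0017 0.015 0 -8.5; 0 0 0 0; 0 0 0 0"}}

```text
time: 22.6
tool_pos: [0.4524, 0.0044, 0.1318]
tcp_rot: [3.136, 0.184, -0.001]
wrist_force: [0.4, -0.6, -0.3]
width: 0.9
grip_force: 0.0
```

```bash
python3 - <<'E'
from h import *
s=bot.read_state();print(s["tool_pos"],s["tcp_rot"])
im,d,W=cloud("top")
m=(abs(W[...,0]-.47)<.06)&(abs(W[...,1]+.322)<.07)
for a in (.088,.106):
    p=W[m&(W[...,2]>a)&(W[...,2]<.13)]; r=cv2.minAreaRect(p[:,:2].astype(np.float32)*1000); print(len(p),r,np.median(p[:,2]))
A=np.c_[p[:,:2]-p[:,:2].mean(0),np.ones(len(p))];print(np.linalg.lstsq(A,p[:,2],rcond=None)[0])
E
```

```text
[0.45238391 0.00439563 0.13176679] [ 3.13594931e+00  1.84162069e-01 -1.37675562e-03]
1081 ((472.5179443359375, -323.9510192871094), (58.20748519897461, 100.00003814697266), 6.436532974243164) 0.11258165384141083
831 ((472.55462646484375, -322.476318359375), (50.593135833740234, 87.92437744140625), 6.517370700836182) 0.11359063814936965
[ 0.00134916 -0.009139    0.11344574]
```

>>> {"api": "carry_out", "payload": {"series": "0.002 -0.0005 -0.015 0; 0 0 -0.025 0; 0 0 -0.025 0; 0 0 -0.014 0; 0 0 -0.006 0; 0 0 0 0"}}

```text
time: 23.4
tool_pos: [0.4547, 0.0041, 0.0471]
tcp_rot: [-3.136, -0.18, 0.001]
wrist_force: [0.1, 0.1, 0.8]
width: 0.9
grip_force: 0.0
```

>>> {"api": "carry_out", "payload": {"series": "0 0 0 0; 0 0 0 0; 0 0 0 0; 0 0 0 0; 0 0 0 0; 0 0 0 0", "jaw": -0.3, "grip_force": 40}}

```text
time: 24.15
tool_pos: [0.4558, 0.0041, 0.0484]
tcp_rot: [3.136, 0.18, 0.004]
wrist_force: [-0.3, -0.4, 5.5]
width: 0.665
grip_force: 43.8
```

>>> {"api": "carry_out", "payload": {"series": "0 0 0.008 0; 0 0 0.02 0; 0 0 0.032 0; 0 0 0.032 0; 0.003 -0.008 0.02 0; 0.007 -0.018 0.008 0; 0.011 -0.029 0 0; 0.011 -0.029 0 0; 0.011 -0.029 0 0; 0.011 -0.029 0 0; 0.011 -0.029 0 0; 0.011 -0.029 0 0; 0.011 -0.029 0 0; 0.011 -0.029 0 0; 0.011 -0.029 0 0; 0.007 -0.019 0 0; 0.003 -0.008 0 0; 0 0 0 0; 0 0 0 0"}}

```text
time: 26.52
tool_pos: [0.5733, -0.3087, 0.1671]
tcp_rot: [-3.135, -0.181, 0.001]
wrist_force: [0.2, 0.1, -4.3]
width: 0.665
grip_force: 43.8
```

>>> {"api": "carry_out", "payload": {"series": "0 -0.001 -0.012 0; 0 0 -0.024 0; 0 0 -0.026 0; 0 0 -0.022 0; 0 0 -0.014 0; 0 0 -0.007 0; 0 0 -0.004 0; 0 0 -0.002 0; 0 0 0 0; 0 0 0 0"}}

```text
time: 27.78
tool_pos: [0.5741, -0.311, 0.0569]
tcp_rot: [3.136, 0.18, 0.001]
wrist_force: [0.7, 0.1, -3.5]
width: 0.664
grip_force: 43.8
```

>>> {"api": "carry_out", "payload": {"series": "0 0 -0.002 0; 0 0 0 0; 0 0 0 0"}}

```text
time: 28.15
tool_pos: [0.5737, -0.3107, 0.0542]
tcp_rot: [-3.136, -0.18, 0.0]
wrist_force: [0.1, 0.4, -3.7]
width: 0.668
grip_force: 43.8
```

>>> {"api": "carry_out", "payload": {"series": "0 0 -0.001 0; 0 0 -0.001 0; 0 0 0 0; 0 0 0 0"}}

```text
time: 28.65
tool_pos: [0.5737, -0.3107, 0.0525]
tcp_rot: [3.136, 0.18, -0.0]
wrist_force: [-1.3, -0.1, -0.0]
width: 0.66
grip_force: 44.1
```

Contact starting; one last millimetre, then release.

>>> {"api": "carry_out", "payload": {"series": "0 0 -0.001 0; 0 0 0 0; 0 0 0 0"}}

```text
time: 29.02
tool_pos: [0.5737, -0.3108, 0.0525]
tcp_rot: [3.136, 0.18, -0.0]
wrist_force: [-4.1, 1.6, 4.9]
width: 0.668
grip_force: 44.7
```

>>> {"api": "carry_out", "payload": {"series": "0 0 0 0; 0 0 0 0; 0 0 0 0; 0 0 0 0; 0 0 0.01 0; 0 0 0.02 0; 0 0 0.03 0; 0 0 0.04 0; 0 0 0.03 0; 0 0 0 0", "jaw": 0.8}}

```text
time: 30.28
tool_pos: [0.5763, -0.3122, 0.1872]
tcp_rot: [3.131, 0.18, 0.012]
wrist_force: [1.1, 0.2, -1.0]
width: 0.903
grip_force: 0.0
```

>>> {"api": "carry_out", "payload": {"series": "0.002 0.015 0 -1; 0.005 0.031 0 -2; 0.005 0.031 -0.008 -2; 0.005 0.031 -0.008 -2; 0.005 0.031 -0.008 -2; 0.005 0.031 -0.008 -2; 0.005 0.031 -0.008 -2; 0.005 0.031 -0.008 -2; 0.005 0.031 -0.008 -2; 0.005 0.031 0 -2; 0.003 0.017 0 -1.2; 0 0 0 0; 0 0 0 0"}}

```text
time: 31.9
tool_pos: [0.6233, -0.0002, 0.1249]
tcp_rot: [3.119, -0.372, -0.001]
wrist_force: [-0.6, -0.1, 0.1]
width: 0.898
grip_force: 0.0
```

```bash
python3 - <<'E'
from h import *
s=bot.read_state();print(s["tool_pos"],s["tcp_rot"])
im,d,W=cloud("top")
p=W[(abs(W[...,0]-.574)<.05)&(abs(W[...,1]+.311)<.05)&(W[...,2]>.07)]
print(np.median(p[:,2]),cv2.minAreaRect(p[:,:2].astype(np.float32)*1000))
im,d,W=cloud("side")
m=(abs(W[...,0]-.6278)<.075)&(abs(W[...,1]-.004)<.055)&(W[...,2]>.03)&(W[...,2]<.08);p=W[m]
print(len(p),cv2.minAreaRect(p[:,:2].astype(np.float32)*1000))
E
```

```text
[ 6.23250947e-01 -2.28157087e-04  1.24936215e-01] [ 3.11904379e+00 -3.72063723e-01 -1.16503482e-03]
0.08358407196323037 ((571.6134643554688, -309.55218505859375), (54.003841400146484, 54.789939880371094), 45.5743408203125)
996 ((625.0936279296875, 4.901813507080078), (65.86160278320312, 101.7557601928711), 75.1450424194336)
```

>>> {"api": "carry_out", "payload": {"series": "0.0035 0.004 -0.008 0; 0 0 -0.025 0; 0 0 -0.025 0; 0 0 -0.018 0; 0 0 -0.009 0; 0 0 -0.004 0; 0 0 0 0; 0 0 0 0"}}

```text
time: 33.0
tool_pos: [0.628, 0.0043, 0.0372]
tcp_rot: [-3.119, 0.373, -0.003]
wrist_force: [0.5, -0.1, -0.4]
width: 0.902
grip_force: 0.0
```

>>> {"api": "carry_out", "payload": {"series": "0 0 0 0; 0 0 0 0; 0 0 0 0; 0 0 0 0; 0 0 0 0; 0 0 0 0", "jaw": -0.2, "grip_force": 25}}

```text
time: 33.75
tool_pos: [0.6279, 0.0043, 0.0373]
tcp_rot: [-3.119, 0.373, -0.002]
wrist_force: [-1.8, 0.0, 5.5]
width: 0.72
grip_force: 28.0
```

>>> {"api": "carry_out", "payload": {"series": "0 0 0.008 0; 0 0 0.02 0; 0 0 0.032 0; 0 0 0.032 0; 0 0 0.02 0; 0 0 0.008 0"}}

```text
time: 34.5
tool_pos: [0.628, 0.0043, 0.1583]
tcp_rot: [-3.119, 0.373, -0.004]
wrist_force: [-1.0, 0.9, -2.1]
width: 0.724
grip_force: 28.2
```

>>> {"api": "carry_out", "payload": {"series": "-0.0046 0.0107 0 3.3; -0.0093 0.0213 0 6.6; -0.0116 0.0266 0 8.3; -0.0116 0.0266 0 8.3; -0.0116 0.0266 0 8.3; -0.0116 0.0266 0 8.3; -0.0116 0.0266 0 8.3; -0.0116 0.0266 0 8.3; -0.0116 0.0266 0 8.3; -0.0116 0.0266 0 8.3; -0.0116 0.0266 0 8.3; -0.0116 0.0266 0 8.3; -0.0116 0.0266 0 8.3; -0.0065 0.016 0 4.9; 0 0 0 0; 0 0 0 0"}}

```text
time: 36.5
tool_pos: [0.4789, 0.3441, 0.1555]
tcp_rot: [2.174, 2.267, -0.003]
wrist_force: [0.3, -0.5, -2.3]
width: 0.716
grip_force: 28.2
```

>>> {"api": "carry_out", "payload": {"series": "0.001 0.001 -0.012 0; 0 0 -0.025 0; 0 0 -0.025 0; 0 0 -0.021 0; 0 0 -0.012 0; 0 0 -0.008 0; 0 0 -0.004 0; 0 0 -0.003 0; 0 0 0 0; 0 0 0 0"}}

```text
time: 37.75
tool_pos: [0.4805, 0.3462, 0.0468]
tcp_rot: [2.173, 2.269, 0.002]
wrist_force: [0.4, -0.5, -3.0]
width: 0.714
grip_force: 28.2
```

```bash
python3 - <<'E'
from h import *
im,d,W=cloud("side"); cv2.imwrite("pics/p3.png",cv2.resize(im[230:384,140:320],None,fx=3.8,fy=3.8,interpolation=cv2.INTER_CUBIC))
E
```

```text
(no output)
```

View pics/p3.png

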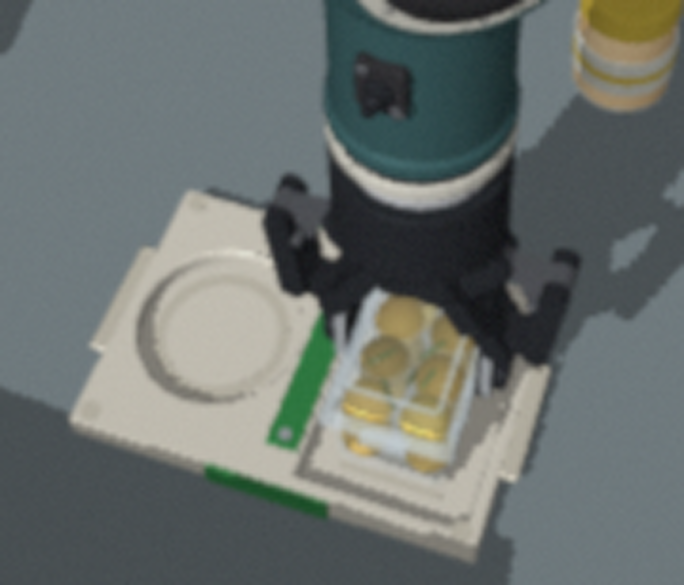

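The punnet hangs well inside the oblong well of the green tray (centre near pixel 410,390 in the crop). I'll lower it to contact.

>>> {"api": "carry_out", "payload": {"series": "0 0 -0.002 0; 0 0 -0.002 0; 0 0 -0.001 0; 0 0 -0.001 0; 0 0 0 0; 0 0 0 0"}}

```text
time: 38.55
tool_pos: [0.48, 0.3458, 0.0413]
tcp_rot: [-2.173, -2.269, 0.001]
wrist_force: [-3.7, -1.2, 5.4]
width: 0.715
grip_force: 28.9
```

>>> {"api": "carry_out", "payload": {"series": "0 0 0 0; 0 0 0 0; 0 0 0 0; 0 0 0 0; 0 0 0.01 0; 0 0 0.02 0; 0 0 0.04 0; 0 0 0.04 0; 0 0 0.03 0; 0 0 0 0; 0 0 0 0", "jaw": 0.8}}

```text
time: 39.92
tool_pos: [0.48, 0.3458, 0.1806]
tcp_rot: [2.173, 2.269, 0.001]
wrist_force: [-0.3, -0.4, 0.1]
width: 0.9
grip_force: 0.0
```

>>> {"api": "carry_out", "payload": {"series": "-0.0035 -0.0115 0 -5; -0.0035 -0.0225 -0.005 -8.5; -0.0035 -0.0225 -0.005 -8.5; -0.0035 -0.0225 -0.005 -8.5; -0.0035 -0.0225 -0.005 -8.5; -0.0035 -0.0225 -0.005 -8.5; -0.0035 -0.0225 -0.005 -8.5; -0.0035 -0.0225 -0.005 -8.5; -0.0035 -0.0225 -0.005 -8.5; -0.0035 -0.0225 -0.005 -8.5; -0.0035 -0.0148 -0.005 -8.5; 0 0 0 0; 0 0 0 0"}}

```text
time: 41.55
tool_pos: [0.4413, 0.1173, 0.1297]
tcp_rot: [-3.141, -0.071, 0.002]
wrist_force: [-1.1, 0.4, -0.1]
width: 0.903
grip_force: 0.0
```

>>> {"api": "carry_out", "payload": {"series": "0 0 -0.015 0; 0 0 -0.025 0; 0 0 -0.023 0; 0 0 -0.013 0; 0 0 -0.006 0; 0 0 0 0; 0 0 0 0"}}

```text
time: 42.42
tool_pos: [0.4425, 0.1173, 0.049]
tcp_rot: [-3.141, -0.068, -0.002]
wrist_force: [-0.0, 0.1, -0.0]
width: 0.902
grip_force: 0.0
```

>>> {"api": "carry_out", "payload": {"series": "0 0 0 0; 0 0 0 0; 0 0 0 0; 0 0 0 0; 0 0 0 0; 0 0 0 0", "jaw": -0.3, "grip_force": 40}}

```text
time: 43.18
tool_pos: [0.4425, 0.1174, 0.0493]
tcp_rot: [-3.14, -0.068, -0.003]
wrist_force: [-1.0, 0.4, 6.4]
width: 0.665
grip_force: 43.3
```

>>> {"api": "carry_out", "payload": {"series": "0 0 0.008 0; 0 0 0.02 0; 0 0 0.032 0; 0 0 0.032 0; 0 0 0.02 0; 0.0042 0.007 0.008 0; 0.0099 0.0163 0 0; 0.0141 0.0233 0 0; 0.0141 0.0233 0 0; 0.0141 0.0233 0 0; 0.0141 0.0233 0 0; 0.0141 0.0233 0 0; 0.0141 0.0233 0 0; 0.0141 0.0233 0 0; 0.0141 0.0233 0 0; 0.0099 0.0163 0 0; 0.0042 0.007 0 0; 0 0 0 0; 0 0 0 0"}}

```text
time: 45.55
tool_pos: [0.582, 0.3496, 0.1675]
tcp_rot: [3.14, 0.068, -0.002]
wrist_force: [0.9, -0.1, -3.2]
width: 0.662
grip_force: 43.4
```

>>> {"api": "carry_out", "payload": {"series": "0 0 -0.012 0; 0 0 -0.024 0; 0 0 -0.026 0; 0 0 -0.022 0; 0 0 -0.014 0; 0 0 -0.007 0; 0 0 -0.005 0; 0 0 -0.002 0; 0 0 0 0; 0 0 0 0"}}

```text
time: 46.8
tool_pos: [0.5831, 0.3503, 0.0569]
tcp_rot: [-3.14, -0.068, -0.001]
wrist_force: [-0.6, 0.1, -2.9]
width: 0.66
grip_force: 43.4
```

>>> {"api": "carry_out", "payload": {"series": "0 0 -0.001 0; 0 0 -0.001 0; 0 0 -0.001 0; 0 0 0 0; 0 0 0 0"}}

```text
time: 47.42
tool_pos: [0.5827, 0.3501, 0.0534]
tcp_rot: [-3.141, -0.068, 0.0]
wrist_force: [-1.2, -0.9, -0.7]
width: 0.665
grip_force: 43.7
```

>>> {"api": "carry_out", "payload": {"series": "0 0 -0.001 0; 0 0 0 0; 0 0 0 0"}}

```text
time: 47.8
tool_pos: [0.5827, 0.3501, 0.0534]
tcp_rot: [3.141, 0.068, -0.0]
wrist_force: [-3.1, -1.7, 6.1]
width: 0.663
grip_force: 44.3
```

>>> {"api": "carry_out", "payload": {"series": "0 0 0 0; 0 0 0 0; 0 0 0 0; 0 0 0 0; 0 0 0.01 0; 0 0 0.02 0; 0 0 0.03 0; 0 0 0.04 0; 0 0 0.04 0; -0.03 -0.04 0.02 0; -0.03 -0.05 0 0; -0.03 -0.05 0 0; -0.02 -0.03 0 0; 0 0 0 0; 0 0 0 0", "jaw": 0.8}}

```text
time: 49.68
tool_pos: [0.4737, 0.1806, 0.214]
tcp_rot: [-3.14, -0.067, -0.005]
wrist_force: [0.9, 0.6, 0.9]
width: 0.901
grip_force: 0.0
```

```bash
python3 - <<'E'
from h import *
im,d,W=cloud("top");cv2.imwrite("pics/end.png",im)
for n,x,y,a in [("dark+rasp",.471,-.323,.106),("jam",.574,-.311,.07),("yel",.48,.3455,.058),("honey",.584,.35,.07)]:
    p=W[(abs(W[...,0]-x)<.055)&(abs(W[...,1]-y)<.065)&(W[...,2]>a)&(W[...,2]<.13)]
    print(n,len(p),cv2.minAreaRect(p[:,:2].astype(np.float32)*1000),np.median(p[:,2]))
im,d,W=cloud("side");cv2.imwrite("pics/ends.png",im)
print(bot.read_state()["tool_pos"])
E
```

```text
dark+rasp 829 ((472.49658203125, -325.5941467285156), (49.973758697509766, 86.90179443359375), 6.43402099609375) 0.11376094136114667
jam 470 ((571.6820068359375, -309.82952880859375), (54.005287170410156, 55.28038787841797), 44.03628921508789) 0.08381507671130417
yel 197 ((464.15228271484375, 331.2525329589844), (19.727279663085938, 66.40080261230469), 4.091303825378418) 0.06691855932290158
honey 0 ((0.0, 0.0), (0.0, 0.0), 0.0) nan
[0.47366172 0.18094778 0.21322406]
  return _methods._mean(a, axis=axis, dtype=dtype,
  ret = ret.dtype.type(ret / rcount)
```

View pics/end.png

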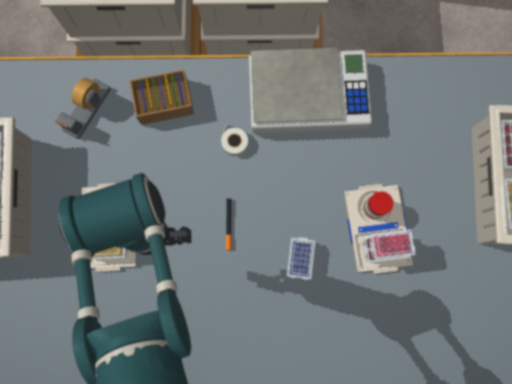

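View pics/ends.png

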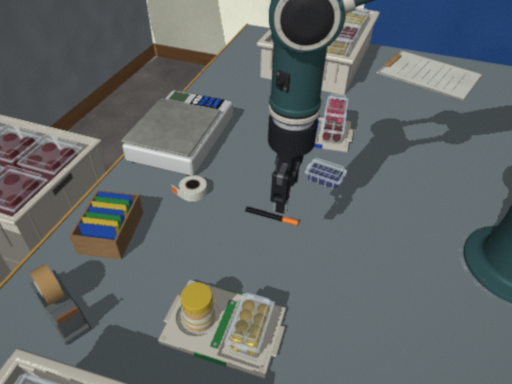

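The top view shows the blue tray filled (stack near 388,245; jam at 380,203). The side view shows the honey jar (197,308) and yellow cherries (250,322) seated in the green tray. The blueberries, marker and label roll haven't moved. I'll do a height check on the green tray and then hand in.

```bash
python3 - <<'E'
from h import *
im,d,W=cloud("side")
ok=1
for n,x,y,h in [("yel",.48,.3455,.068),("honey",.584,.35,.084)]:
    p=W[(abs(W[...,0]-x)<.035)&(abs(W[...,1]-y)<.035)]; z=np.nanpercentile(p[:,2],90); print(n,z); ok&=abs(z-h)<.006
if ok: print(bot.finish_job())
E
```

```text
yel 0.07050120384952019
honey 0.08597140039946347
the job is handed in; nothing more can be done
None
```

Both orders are packed and the job is handed in at about 50 s of the 136 s limit, every item upright in its well and the blueberries, marker and label roll left where they were; no verdict has come back.

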